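# Set the register template in the checking frame

## Task

Take the windowed register template out of the wooden rack and set it in the aluminium checking frame: the keepers at the top of the frame's posts are in the way from above, so lean the template towards the front, put its lower edge into the slot, swing it upright under the keepers and let it down to the floor of the slot. Then slide it along gently to the left until you feel it touch the stop block, and leave it standing there, upright and fully home; leave the two spare plates in the rack and the white jar where they are.

Things in the scene. Friction and masses are not known exactly. Their poses are not given: they have to be found in the camera images.
- template_mid (a point): The register template: aluminium plate 8 mm thick (its x), 140 mm wide (its y), 110 mm high to its shoulders, with a 70 x 50 mm window and a grip tab on its top edge, 155 mm high in all; about 0.25 kg, alike from both sides. It stands upright in one of the rack's three slots. This point is its centre, 77.5 mm above its lower edge; z up along the plate.
- template_tab (a point): Centre of the template's grip tab, the place to grip it: mid-width, 132.5 mm above the lower edge. The tab is 12 mm thick (x), 50 mm wide (y) and 45 mm high and stands on the shoulders, its centre 22.5 mm above them.
- rack_mid (a point): The wooden storage rack, fixed to the table, 122 x 176 mm and 32 mm high. This point is the centre of its top. Three upright slots run along its y, 41 mm apart in its x, each 12 mm wide and 22 mm deep (floor 10 mm above the table).
- spare_a_mid (a point): A plain spare plate without tab or window, 8 x 140 x 70 mm, standing in another slot of the rack; this point is its centre.
- spare_b_mid (a point): The other plain spare plate, same size, in the remaining slot; this point is its centre.
- frame_slot (a point): The aluminium checking frame, fixed to the table, front towards the robot: centre of its slot's floor, 10 mm above the table. x points to the frame's back, y along the slot, z up. The slot is 10.5 mm wide (x), 20 mm deep and 170 mm long between end cheeks 41 mm high; its rear wall is 24 mm high. Seated, the template stands on this floor.
- frame_guide (a point): Middle of the upper edge of the frame's sloped guide, 40 mm above the slot floor and 19 mm in front of the slot's middle. The guide slopes down and back, 33 degrees from upright, to the slot's front edge, and leads a plate's lower edge into the slot. Same axes as frame_slot.
- frame_keepers (a point): Point midway between the frame's two keepers, level with their undersides: 136 mm above the slot floor, over the slot's middle. The posts are 14 mm wide, at y = +62 and -62 mm, front faces 5.25 mm behind the slot's middle; each keeper, 10 mm thick, reaches forward from its post to 26 mm in front of the slot's middle. Between them, 110 mm, the way is free.
- stop_face (a point): Middle of the face of the dark steel stop block that stands fixed in the left (+y) end of the frame's slot, 62 mm high from the slot floor; this point is 31 mm up. Its set place along the slot varies: the face lies 72 to 82 mm from the slot's middle and looks along -y of this point, to the right. The template's left edge is to touch it lightly (a few newtons); x and z as frame_slot.
- jar_mid (a point): White ink jar, 58 mm across and 62 mm high, standing between rack and frame; this point is half-way up.
There are look-alikes about, which are no part of the job. What is shaped like the part that bears template_mid but green or pink is not meant.

How it is judged (in metres and radians):
On the way:
1. the template, upright and down in the slot, touches the stop block (z of template_mid in the frame of frame_slot between 0.072 and 0.0825 m and x of template_mid in the frame of frame_slot between -0.016 and 0.016 m and y of template_mid in the frame of stop_face between -0.073 and -0.066 m and angle between template_mid's own z axis and vertical below 0.14 rad and contact force between template and stop above 0.5 N), for 0.02 s.
At the end, for the whole second after the job is handed in: The template stands at rest in the slot of the frame, under the keepers: its centre within 5 mm of the fully seated height, within 16 mm of the slot's middle across it, its left edge within 3 mm of the stop block, leaning less than 8 degrees (z of template_mid in the frame of frame_slot between 0.072 and 0.0825 m and x of template_mid in the frame of frame_slot between -0.016 and 0.016 m and y of template_mid in the frame of stop_face between -0.073 and -0.066 m and angle between template_mid's own z axis and vertical below 0.14 rad and linear speed of template below 0.02 m/s); the robot touches nothing.
It fails at once if the template pressed on the stop block with over 30 N (contact force between template and stop above 30 N).
It fails at once if a spare plate moved by more than 25 mm (distance of any of spare_a_mid, spare_b_mid from where it was at the start of the episode above 0.025 m).
It fails at once if the white jar moved by more than 25 mm (distance of jar_mid from where it was at the start of the episode above 0.025 m).
It also fails if it takes over 59 s, if anything falls off the work surface, if the arm or the gripper's body presses on something with over 40 N, if the wrist force passes 120 N, or if a joint passes its speed limit or range.

## Robot

A 7-joint arm with a two-finger parallel gripper is mounted at the origin on a cart in front of the work surface, level with it; the furniture and walls round the work are solid. World frame = base frame: x ahead of the robot, y to its left, z up, the work surface at z = 0. Lengths are in mm, angles in rad, forces in N, time in s.
With the tool pointing down it reaches from about 350 to 900 mm from the base axis. Payload 19.9 kg.
Tool frame: the origin (TCP) lies on the centre line of the jaws, within the pads' length; the fingertips stand bot.nose_length ahead of it and the grasp point (between the pads) lies 11 mm behind it (bot.nose_length is the distance from the TCP to the fingertips, in mm); x points along the fingers, z is the direction in which the jaws open and shut, and the axes are right-handed (so a half turn about x gives the same grasp; the last joint's range is limited). The gripper opens to 94 mm and grips with 3 to 60 N. Pads are 16 mm wide; open, the fingers measure 119 mm over their backs; the gripper's body (75 mm by 177 mm) begins 78 mm behind the grasp point.
Start: joints at [1.304, 0.417, -0.01, 1.614, 0.005, 1.111, -0.053], TCP at [139.315, -609.254, 213.425] pointing down, gripper open.
Joint ranges: [-2.81, 2.81], [-0.39, 2.02], [-1.27, 1.25], [0.06, 2.57], [-1.19, 4.33], [0.19, 2], [-2.82, 2.82]. Speed limits (rad/s): [1.89, 1.89, 2.39, 2.39, 3.01, 3.01, 3.01].

## Interface

Orientations are given as a rotation vector (axis times angle).
In Python, from bench import bot gives the robot as it stands.
- The arm moves only by the shell command python3 -m inch 'ROWS' [OPENING] [FORCE]. ROWS is a JSON object of lists of equal length, an entry for each row: "linear": the shift along the tool's x, y, z in mm, a list of three; "turn": the turn, a rotation vector about the tool's x, y, z in rad, a list of three. A call has 1 to 20 rows; each row is the pose to reach, as a shift and turn from the pose commanded when the call began, along the tool's axes at that moment; what a row does not reach only later rows make up. A row lasts 1/12 s, in which the tool goes at most 41.7 mm and 7.16 degrees, less where a joint would pass 70% of its speed; a pose out of reach is approached as far as the arm can. A call with a gripper value outside its range is refused whole. OPENING is the opening in per cent of the stroke, from 0 (shut) to 100 (fully open), set as the call begins (- or left out, the last holds). The fingers move at their own pace and stop on an object; FORCE is the grip in N (left out, the last holds). Time passes only in rows, so rows that repeat a pose let the fingers close. It gives the time, the measured TCP pose, the force and the opening at its end, in the units of the state.
- bot.state(): the state, without advancing time (a new reading comes with each control period).
- bot.grab_frame(name): name is "scene" or "top" or "wrist"; returns the picture (480x640x3 uint8, blue, green, red); there is no depth.
- bot.camera_params(name): a dict with "fx", "fy", "cx", "cy" (pixels), "k1" (the pictures are not rectified: a ray, as slopes to the right and down, at radius r is drawn at 1 + k1 r^2 times it, then the intrinsics apply), "R" (3x3) and "t" (3): a world point X has camera coordinates R X + t. Camera axes: x right, y down, z forward; pixel columns grow to the right and rows downward; lengths in mm; the calibration is good to about 2 mm. A picture is of the moment at which its call begins: read the wrist's pose just before it. camera_params takes no time and is no camera call; for the wrist camera it gives the pose at the moment of the call.
- bot.job_done(): hands the job in, once; it reports no verdict.
The state is a dict: "clock": time; "joint_positions": joint angles; "joint_velocities": joint speeds; "joint_torque": joint torques, N m; "ee_pos": TCP position; "ee_rot": TCP orientation; "contact_force": force on the tool from outside, world axes, zero at the start; "moment": the same for the moment, N m; "opening": opening from 0.0 (shut) to 1.0 (fully open).
Only numpy, scipy, OpenCV 4.12 (cv2) and the standard library are available. Lean on these libraries where they do the work, as an engineer would, in place of code of your own. Each camera call takes 0.05 s, during which the arm holds its last target.

## Working session

There is one attempt and no reset: what is moved stays moved. The work goes in short steps, Python scripts to look and compute and a shell command to move; the robot and the scene stay as the last step left them, time stands still between calls to the robot, and variables do not carry over. Pictures are saved under pics/ and viewed, and the job is handed in when it is done.

```bash
ls; mkdir -p pics; python3 - <<'E'
from bench import bot
import cv2
print(bot.state()); print(bot.nose_length)
for n in ("scene","top"):
    print(n,bot.camera_params(n)); cv2.imwrite(f"pics/{n}0.png",bot.grab_frame(n))
E
```

```text
pics
{'clock': 0.0, 'joint_positions': array([ 1.30451837,  0.41797547, -0.01030186,  1.61415872,  0.00470016,
        1.11069871, -0.05300801]), 'joint_velocities': array([ 4.18209791e-05,  2.04940102e-04, -1.53708783e-03,  4.19471242e-04,
       -2.27526607e-03,  5.62790576e-04, -9.58979828e-04]), 'joint_torque': array([ 1.63961682e-03, -8.51261473e+01,  6.39531948e-01, -4.25989044e+01,
       -4.88186139e-02,  1.87093177e-02,  4.36242999e-05]), 'ee_pos': array([ 139.21311152, -608.9271742 ,  212.83084966]), 'ee_rot': array([ 1.04275834,  1.30820721, -1.04161394]), 'contact_force': array([ 0.77704448, -0.21308975,  0.06457938]), 'moment': array([-0.04025547, -0.01979712, -0.01601239]), 'opening': 1.0013137377183308}
8.0
scene {'fx': 498.44007863224624, 'fy': 498.44007863224624, 'cx': 318.5891100553816, 'cy': 244.29503465653772, 'k1': 0.022190530099197334, 'R': array([[-8.95999194e-01, -4.44055650e-01, -1.56029659e-04],
       [-3.41509689e-01,  6.89310217e-01, -6.38922966e-01],
       [ 2.83824906e-01, -5.72421177e-01, -7.69270706e-01]]), 't': array([391.94122195, 279.2987185 , 869.01390505])}
top {'fx': 508.3075764954411, 'fy': 508.3075764954411, 'cx': 319.3143674266186, 'cy': 231.4408708064741, 'k1': -0.026538039691318113, 'R': array([[-0.02588085, -0.9995804 ,  0.01300758],
       [-0.98880183,  0.02368439, -0.14734313],
       [ 0.14697323, -0.01667528, -0.9889999 ]]), 't': array([ -36.66170954,  488.9145313 , 1133.30681812])}
```

View pics/scene0.png

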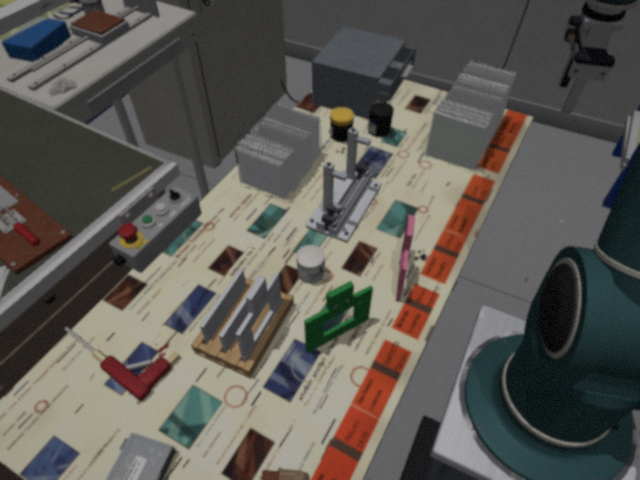

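View pics/top0.png

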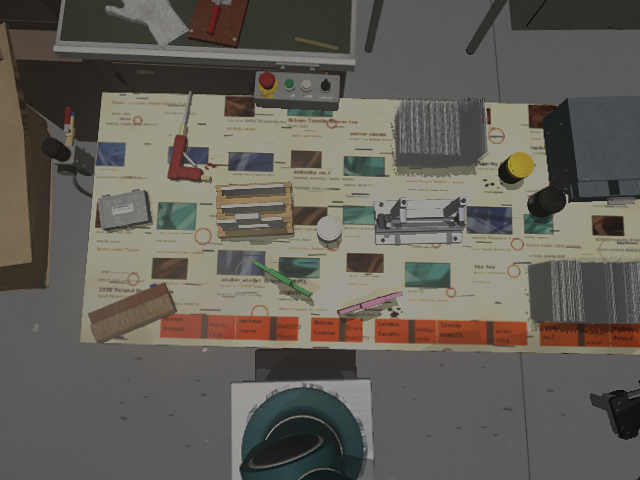

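The scene view shows the rack at about (243,325), the frame at (345,200), the jar at (311,263), a green lookalike at (338,318) and a pink one at (406,258). In the top view the rack is at (255,210), the frame at (420,220) and the jar at (329,231). Next I'll take enlarged crops.

```bash
python3 - <<'E'
import cv2,numpy as np
t=cv2.imread("pics/top0.png");s=cv2.imread("pics/scene0.png")
a=cv2.resize(t[170:250,205:305],(800,640),interpolation=cv2.INTER_CUBIC)[:600]
cv2.imwrite("pics/t_rack.png",a)
cv2.imwrite("pics/t_frame.png",cv2.resize(t[185:255,365:475],None,fx=7,fy=7,interpolation=cv2.INTER_CUBIC))
cv2.imwrite("pics/s_rack.png",cv2.resize(s[265:385,185:345],None,fx=5,fy=5,interpolation=cv2.INTER_CUBIC))
cv2.imwrite("pics/s_frame.png",cv2.resize(s[120:250,290:400],None,fx=4.6,fy=4.6,interpolation=cv2.INTER_CUBIC))
E
```

```text
(no output)
```

View pics/t_rack.png

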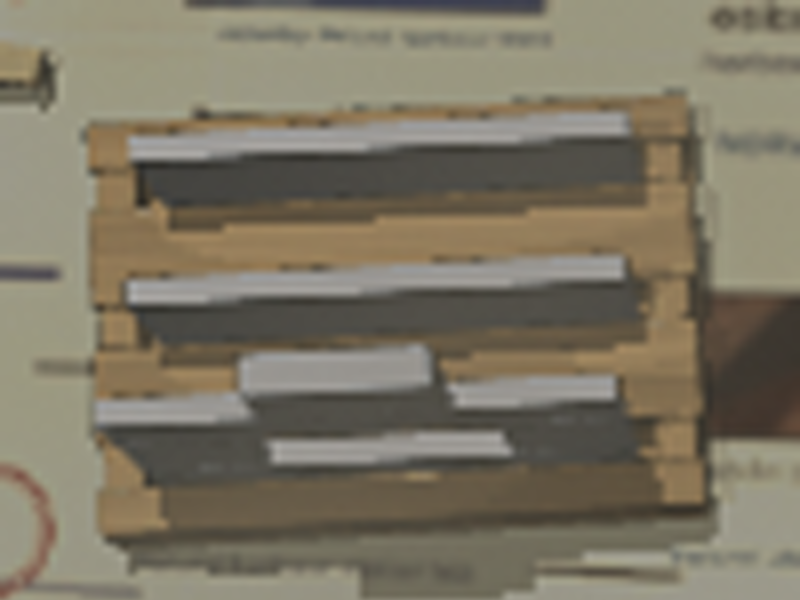

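View pics/t_frame.png

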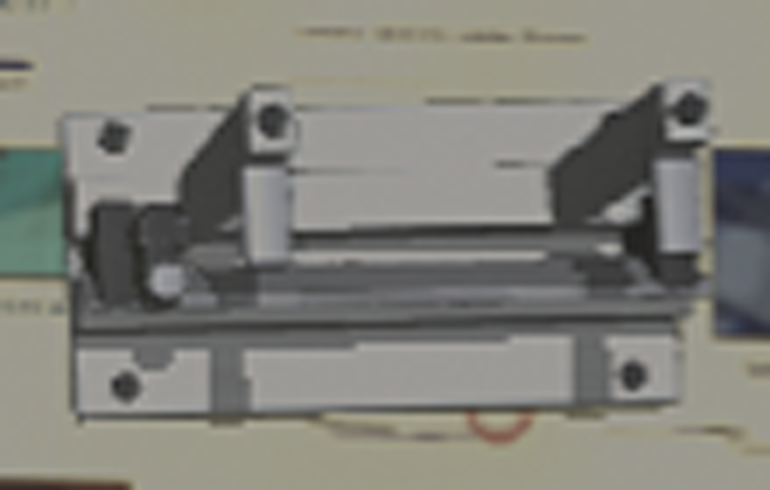

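View pics/s_rack.png

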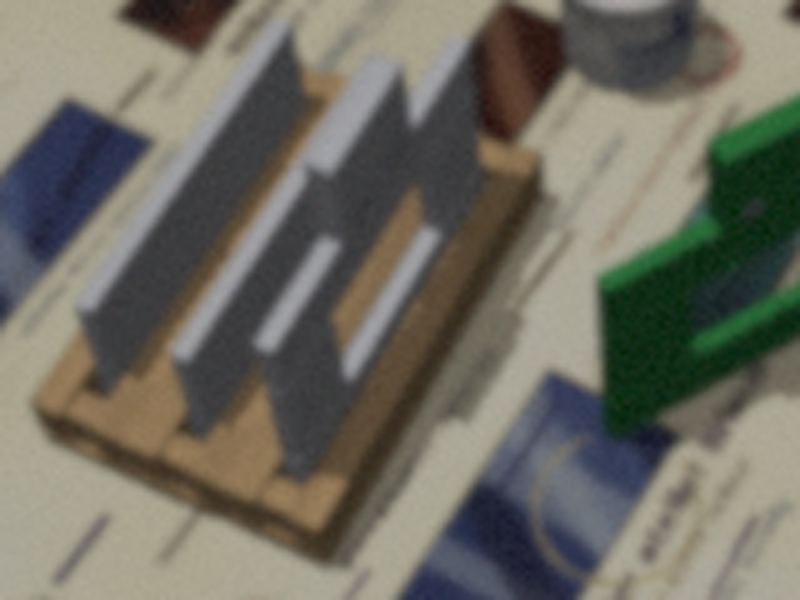

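View pics/s_frame.png

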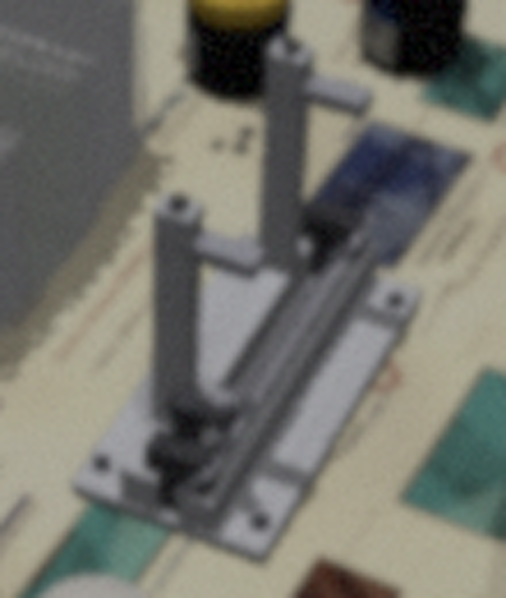

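The wanted part could be confused with these, given as scene pixels:
- **Bare aluminium windowed plate:** the front slot of the rack, tab at about (258,290). It has the tab and window.
- **Plain spares:** (222,305) and (240,320). They have no tab.
- **Green lookalike:** (338,318), lying outside the rack.
- **Pink lookalike:** (406,258), standing near the front edge.

I choose the bare aluminium one in the rack's front slot. The close crop confirms the window and tab.

```bash
cat > h.py <<'E'
import numpy as np, cv2
from scipy.spatial.transform import Rotation as Ro
def und(uv,c):
    uv=np.atleast_2d(np.asarray(uv,float))
    d=(uv-[c['cx'],c['cy']])/[c['fx'],c['fy']]
    K=np.eye(3); s=cv2.undistortPoints(d.reshape(-1,1,2),K,np.array([c['k1'],0,0,0.])).reshape(-1,2)
    return s
def plane(uv,z,c):
    s=und(uv,c); R=np.array(c['R']);C=-R.T@np.array(c['t'])
    d=np.c_[s,np.ones(len(s))]@R
    return C+d*((z-C[2])/d[:,2])[:,None]
def proj(X,c):
    p=np.atleast_2d(X)@np.array(c['R']).T+c['t']; s=p[:,:2]/p[:,2:]
    s=s*(1+c['k1']*(s**2).sum(1))[:,None]
    return s*[c['fx'],c['fy']]+[c['cx'],c['cy']]
def tri(o):  # list of (uv,cam)
    A=np.zeros((3,3));b=np.zeros(3)
    for uv,c in o:
        R=np.array(c['R']);C=-R.T@np.array(c['t']);d=R.T@np.r_[und(uv,c)[0],1];d/=np.linalg.norm(d)
        P=np.eye(3)-np.outer(d,d);A+=P;b+=P@C
    return np.linalg.solve(A,b)
E
python3 - <<'E'
from h import *
from bench import bot
T=bot.camera_params("top");S=bot.camera_params("scene")
for n,c in(("top",T),("scene",S)): print(n,-np.array(c['R']).T@c['t'])
def tc(p,ox,oy,k): return (np.array(p,float)+.5)/k-.5+[ox,oy]
rk=lambda p:tc(p,205,170,8); fr=lambda p:tc(p,365,185,7); sr=lambda p:tc(p,185,265,5); sf=lambda p:tc(p,290,120,4.6)
print("tab top", plane(rk([[240,357],[430,347],[432,385],[243,395]]),165,T).round(1))
print("shoulder outer", plane(rk([[93,403],[616,375],[616,398],[96,425]]),120,T).round(1))
print("rack top", plane(rk([[90,125],[688,97],[705,505],[103,537]]),32,T).round(1))
print("scene tab", plane(sr([[378,58],[405,68],[310,160]]),165,S).round(1))
print("scene rack", plane(sr([[540,155],[318,535],[38,402]]),32,S).round(1))
# keepers tops: front corners z=156
print("keepT", plane(fr([[246,168],[292,168],[247,235],[291,235],[657,160],[700,160],[658,228],[698,228]]),156,T).round(1))
print("guideT", plane(fr([[78,318],[690,295]]),50,T).round(1))
E
```

```text
top [ 315.92498461  -29.32776213 1193.35540822]
scene [199.91444736 478.96221589 847.0184604 ]
tab top [[508.7 126.4 165. ]
 [510.2  77.6 165. ]
 [500.2  77.2 165. ]
 [498.8 125.6 165. ]]
shoulder outer [[505.6 172.5 120. ]
 [509.9  32.6 120. ]
 [503.6  32.7 120. ]
 [499.6 171.6 120. ]]
rack top [[603.6 190.3  32. ]
 [608.   15.4  32. ]
 [487.1  12.6  32. ]
 [481.9 186.   32. ]]
scene tab [[508.8  78.  165. ]
 [498.5  77.5 165. ]
 [507.7 123.3 165. ]]
scene rack [[488.2  12.1  32. ]
 [482.4 186.8  32. ]
 [600.8 187.5  32. ]]
keepT [[ 514.2 -215.5  156. ]
 [ 513.9 -229.3  156. ]
 [ 494.  -214.8  156. ]
 [ 493.7 -227.9  156. ]
 [ 513.8 -338.8  156. ]
 [ 513.6 -351.8  156. ]
 [ 493.2 -337.7  156. ]
 [ 493.  -349.7  156. ]]
guideT [[ 486.1 -177.2   50. ]
 [ 488.9 -378.3   50. ]]
```

```bash
cat >> h.py <<'E'
def goal(bot,p,R):
    s=bot.state();R0=Ro.from_rotvec(s['ee_rot']);p0=np.array(s['ee_pos'])
    lin=R0.inv().apply(np.array(p)-p0);t=(R0.inv()*R).as_rotvec()
    n=max(np.linalg.norm(lin)/41.7,np.degrees(np.linalg.norm(t))/7.16)
    print("linear",lin.round(1).tolist(),"turn",t.round(4).tolist(),"rows>=",round(n,1))
def tool(yaw,tilt,flip=False):
    # x tool down; tilt>0: gripper body leaned to the robot
    z=np.array([1,0,0.])*(-1 if flip else 1); x=np.array([0,0,-1.]);y=np.cross(z,x)
    B=Ro.from_matrix(np.c_[x,y,z])
    return Ro.from_euler('z',yaw)*Ro.from_euler('y',-tilt)*B
E
python3 - <<'E'
from h import *
from bench import bot
s=bot.state();print(Ro.from_rotvec(s['ee_rot']).as_matrix().round(3))
w=bot.camera_params("wrist");print(w['fx'],w['cx'],w['cy'],w['k1']);R=np.array(w['R']);print(R.round(3),-R.T@w['t'])
for f in(0,1): goal(bot,[430,-283,400],tool(0,0,f))
cv2.imwrite("pics/w0.png",bot.grab_frame("wrist"))
E
```

```text
[[-0.     0.975  0.223]
 [ 0.001  0.223 -0.975]
 [-1.    -0.    -0.001]]
420.7606798052711 321.63884888507533 242.48059986965683 -0.06263288906071934
[[ 0.224 -0.975 -0.001]
 [-0.946 -0.217  0.242]
 [-0.236 -0.053 -0.97 ]] [ 207.32657941 -593.1994666   384.35631551]
linear [-186.9, 356.1, -253.1] turn [-1.3459, -0.001, -0.0007] rows>= 11.4
linear [-186.9, 356.1, -253.1] turn [1.7956, -0.0007, 0.0011] rows>= 14.4
```

View pics/w0.png

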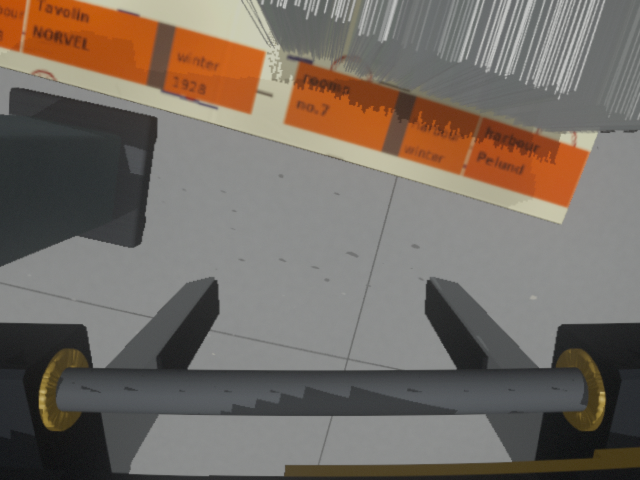

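The wrist view shows only the floor, the table edge and the fins at (450,60), with the fingers at (200,320) and (440,320). I'll go up and over to a viewpoint above the frame.

```bash
python3 -m inch '{"linear":[[-40,0,0],[-80,0,0],[-120,0,0],[-120,0,0]],"turn":[[0,0,0],[0,0,0],[0,0,0],[0,0,0]]}' 60
python3 - <<'E'
from h import *
from bench import bot
goal(bot,[505,-340,300],tool(0,0))
E
```

```text
clock: 0.48
ee_pos: [139.8, -611.2, 341.3]
ee_rot: [1.036, 1.299, -1.046]
contact_force: [0.3, -0.5, 0.8]
opening: 0.75
linear [39.7, 416.4, -183.4] turn [-1.3461, 0.0083, 0.0061] rows>= 11.0
```

```bash
python3 -m inch '{"linear":[[0,416,-183],[0,416,-183],[0,416,-183],[0,416,-183],[0,416,-183],[0,416,-183],[0,416,-183],[0,416,-183],[40,416,-183],[40,416,-183],[40,416,-183],[40,416,-183],[40,416,-183],[40,416,-183],[40,416,-183],[40,416,-183]],"turn":[[-1.346,0,0],[-1.346,0,0],[-1.346,0,0],[-1.346,0,0],[-1.346,0,0],[-1.346,0,0],[-1.346,0,0],[-1.346,0,0],[-1.346,0.008,0.006],[-1.346,0.008,0.006],[-1.346,0.008,0.006],[-1.346,0.008,0.006],[-1.346,0.008,0.006],[-1.346,0.008,0.006],[-1.346,0.008,0.006],[-1.346,0.008,0.006]]}'
python3 - <<'E'
from h import *
from bench import bot
import pickle
goal(bot,[505,-340,300],tool(0,0))
c=bot.camera_params("wrist");im=bot.grab_frame("wrist");pickle.dump(c,open("w1.pkl","wb"));cv2.imwrite("pics/w1.png",im)
print(bot.state()['joint_positions'].round(2),bot.state()['contact_force'].round(1))
E
```

```text
clock: 1.82
ee_pos: [503.2, -339.4, 293.9]
ee_rot: [0.008, 1.573, 0.004]
contact_force: [0.1, 0.8, 0.2]
opening: 0.602
linear [-6.1, -0.6, 1.8] turn [-0.0025, -0.0022, -0.0082] rows>= 0.2
[ 0.87  0.36 -0.42  1.54  0.14  1.28  0.43] [-0.4  0.   0.6]
```

View pics/w1.png

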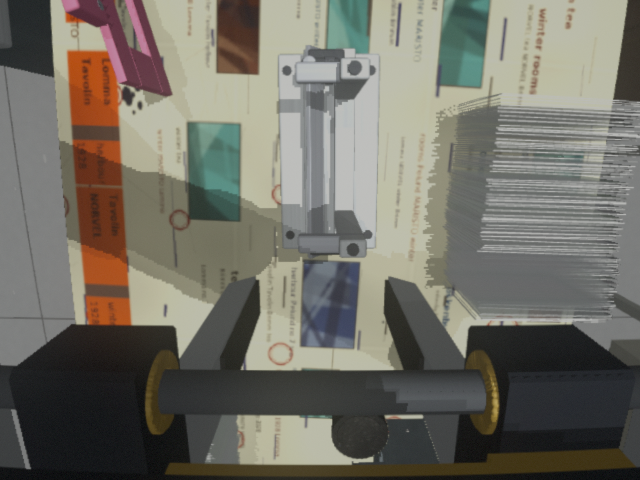

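```bash
python3 - <<'E'
import cv2
t=cv2.imread("pics/w1.png")
cv2.imwrite("pics/w1a.png",cv2.resize(t[40:110,270:390],None,fx=6.5,fy=6.5,interpolation=cv2.INTER_CUBIC))
cv2.imwrite("pics/w1b.png",cv2.resize(t[190:262,270:390],None,fx=6.5,fy=6.5,interpolation=cv2.INTER_CUBIC))
E
```

```text
(no output)
```

View pics/w1a.png

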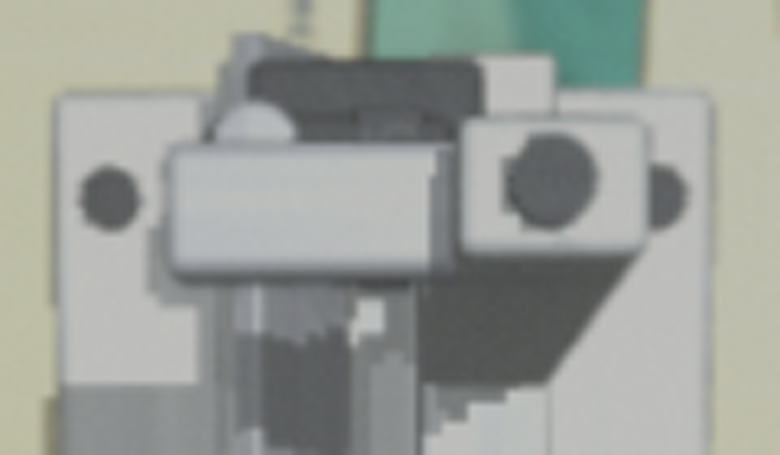

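View pics/w1b.png

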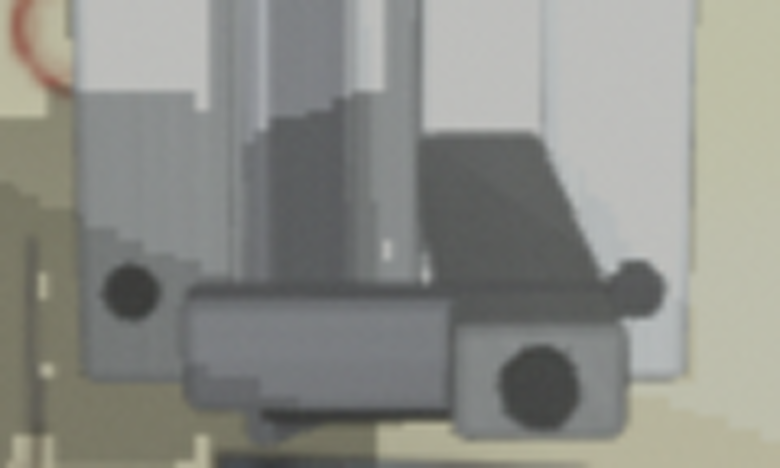

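```bash
python3 - <<'E'
from h import *
import pickle
c=pickle.load(open("w1.pkl","rb"))
a=lambda p:(np.array(p,float)+.5)/6.5-.5+[270,40]; b=lambda p:(np.array(p,float)+.5)/6.5-.5+[270,190]
print("keeper L front",plane(a([[172,155],[172,268]]),156,c).round(1).tolist(),"rear",plane(a([[440,150],[440,268]]),156,c).round(1).tolist())
print("keeper R front",plane(b([[187,295],[187,405]]),156,c).round(1).tolist(),"rear",plane(b([[450,295],[450,410]]),156,c).round(1).tolist())
print("lip z30",plane(a([[262,420]]),30,c).round(1).tolist(),plane(b([[268,60]]),30,c).round(1).tolist())
print("rear wall z34",plane(a([[352,420],[415,420]]),34,c).round(1).tolist(),plane(b([[347,60],[420,60]]),34,c).round(1).tolist())
print("guide z50",plane(a([[235,420]]),50,c).round(1).tolist(),plane(b([[215,20],[235,60]]),50,c).round(1).tolist())
print("baseholes z10",plane(np.r_[a([[110,198],[665,197]]),b([[131,292],[637,290]])],10,c).round(1).tolist())
print("floor z10",plane(b([[268,60],[347,60]]),10,c).round(1).tolist())
E
```

```text
keeper L front [[485.4, -217.0, 156.0], [485.2, -228.6, 156.0]] rear [[514.0, -216.6, 156.0], [514.1, -228.7, 156.0]]
keeper R front [[485.4, -339.1, 156.0], [485.2, -352.3, 156.0]] rear [[515.9, -339.1, 156.0], [516.0, -352.9, 156.0]]
lip z30 [[491.1, -233.7, 30.0]] [[491.3, -328.4, 30.0]]
rear wall z34 [[504.8, -234.1, 34.0], [514.4, -234.1, 34.0]] [[504.0, -327.9, 34.0], [515.5, -327.9, 34.0]]
guide z50 [[487.7, -235.4, 50.0]] [[483.9, -319.6, 50.0], [486.9, -325.7, 50.0]]
baseholes z10 [[466.7, -198.0, 10.0], [554.3, -198.0, 10.0], [467.0, -370.7, 10.0], [553.4, -370.5, 10.0]]
floor z10 [[490.7, -331.0, 10.0], [504.0, -331.0, 10.0]]
```

The wrist view gives the frame with yaw ≈ 0, centre y ≈ -284 and slot x ≈ 511 (keeper fronts at 485.3). Next I'll go above the tab.

```bash
python3 - <<'E'
from h import *
from bench import bot
goal(bot,[504.5,101.7,235],tool(0.03,0))
E
```

```text
linear [62.5, 440.4, 0.3] turn [-0.0322, -0.002, -0.0083] rows>= 10.7
```

```bash
python3 -m inch '{"linear":[[0,440,0],[0,440,0],[0,440,0],[0,440,0],[0,440,0],[0,440,0],[0,440,0],[60,440,0],[60,440,0],[60,440,0],[60,440,0],[60,440,0],[60,440,0],[60,440,0],[60,440,0]],"turn":[[-0.032,0,-0.008],[-0.032,0,-0.008],[-0.032,0,-0.008],[-0.032,0,-0.008],[-0.032,0,-0.008],[-0.032,0,-0.008],[-0.032,0,-0.008],[-0.032,0,-0.008],[-0.032,0,-0.008],[-0.032,0,-0.008],[-0.032,0,-0.008],[-0.032,0,-0.008],[-0.032,0,-0.008],[-0.032,0,-0.008],[-0.032,0,-0.008]]}'
python3 - <<'E'
from h import *
from bench import bot
import pickle
c=bot.camera_params("wrist");im=bot.grab_frame("wrist");pickle.dump(c,open("w2.pkl","wb"));cv2.imwrite("pics/w2.png",im)
goal(bot,[504.5,101.7,131.5],tool(0.03,0))
E
```

```text
clock: 3.12
ee_pos: [504.4, 100.9, 237.9]
ee_rot: [-0.023, 1.572, 0.024]
contact_force: [0.6, 0.2, 0.3]
opening: 0.599
linear [106.3, 0.7, 0.4] turn [-0.0004, -0.0015, -0.0006] rows>= 2.6
```

View pics/w2.png

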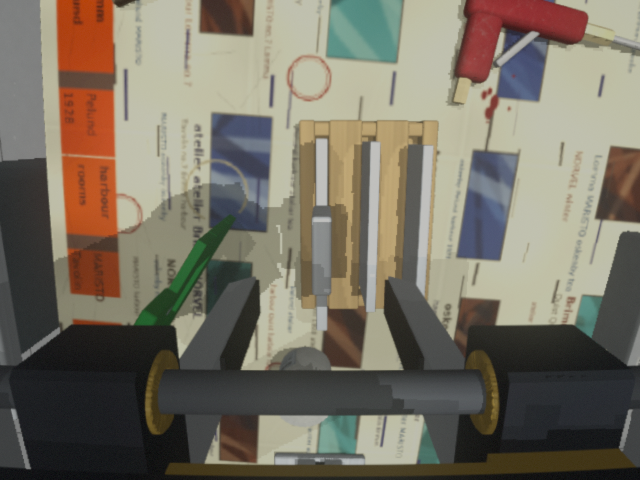

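The tab shows at columns 313-331, rows 206-295, between the fingers. The spares are to its right at (370,225) and (425,215). I'll check its position from this view.

```bash
python3 - <<'E'
from h import *
import pickle
c=pickle.load(open("w2.pkl","rb"))
print(plane([[313,219],[331,219],[313,295],[331,295]],165,c).round(1).tolist(), plane([[317,138],[328,138],[317,330],[327,330]],120,c).round(1).tolist())
t=cv2.imread("pics/w2.png")
cv2.imwrite("pics/w2a.png",cv2.resize(t[130:335,290:440],None,fx=2.9,fy=2.9,interpolation=cv2.INTER_CUBIC))
E
```

```text
[[498.6, 124.4, 165.0], [509.2, 124.8, 165.0], [499.8, 76.7, 165.0], [510.9, 77.1, 165.0]] [[499.0, 171.2, 120.0], [506.4, 171.4, 120.0], [502.9, 31.6, 120.0], [510.4, 31.8, 120.0]]
```

View pics/w2a.png

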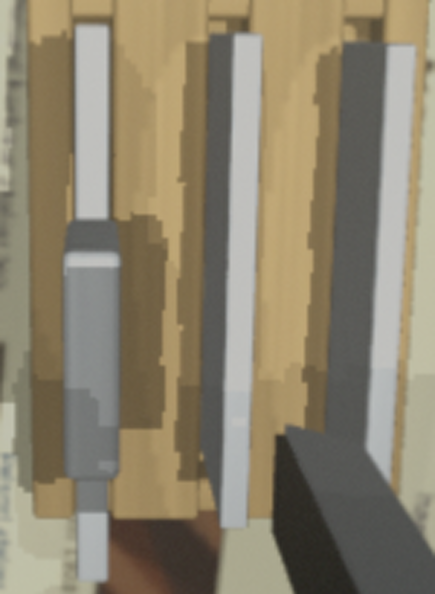

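```bash
python3 -m inch '{"linear":[[40,0,0],[75,0,0],[95,0,0],[106,0,0],[106,0,0],[106,0,0]],"turn":[[0,0,0],[0,0,0],[0,0,0],[0,0,0],[0,0,0],[0,0,0]]}'
python3 -m inch '{"linear":[[0,0,0],[0,0,0],[0,0,0],[0,0,0],[0,0,0],[0,0,0],[0,0,0],[0,0,0],[0,0,0],[0,0,0]],"turn":[[0,0,0],[0,0,0],[0,0,0],[0,0,0],[0,0,0],[0,0,0],[0,0,0],[0,0,0],[0,0,0],[0,0,0]]}' 0 55
```

```text
clock: 3.67
ee_pos: [504.2, 102.2, 132.2]
ee_rot: [-0.024, 1.572, 0.025]
contact_force: [1.0, 0.6, 0.3]
opening: 0.6
clock: 4.5
ee_pos: [503.7, 102.5, 131.5]
ee_rot: [-0.024, 1.573, 0.026]
contact_force: [0.0, -0.3, 2.5]
opening: 0.124
```

```bash
python3 -m inch '{"linear":[[-10,0,0],[-20,0,0],[-30,0,0],[-50,0,0],[-80,0,0],[-110,0,0],[-140,0,0],[-140,0,0],[-140,0,0]],"turn":[[0,0,0],[0,0,0],[0,0,0],[0,0,0],[0,0,0],[0,0,0],[0,0,0],[0,0,0],[0,0,0]]}'
python3 - <<'E'
from h import *
from bench import bot
import pickle
c=bot.camera_params("wrist");cv2.imwrite("pics/w3.png",bot.grab_frame("wrist"));pickle.dump(c,open("w3.pkl","wb"))
cv2.imwrite("pics/s3.png",bot.grab_frame("scene"))
# lower edge centre (grip frame): template u axis along -tool x; lower edge is 132.5 ahead of the grasp point=121.5 ahead of TCP
th=np.radians(30)
def tcp(x0,z0,th,y=-284.2): # P0 lower edge centre in frame coordinates
    return [511+x0-121.5*np.sin(th), y, 10+z0+121.5*np.cos(th)]
print(tcp(-45,80,th)); goal(bot,tcp(-45,80,th),tool(0,th))
E
```

```text
clock: 5.25
ee_pos: [504.6, 102.6, 273.4]
ee_rot: [-0.024, 1.569, 0.026]
contact_force: [0.9, -0.9, -3.0]
opening: 0.121
[np.float64(405.25), -284.2, np.float64(195.2220865598093)]
linear [75.9, -383.1, -110.5] turn [0.031, -0.5262, -0.0091] rows>= 9.7
```

View pics/w3.png

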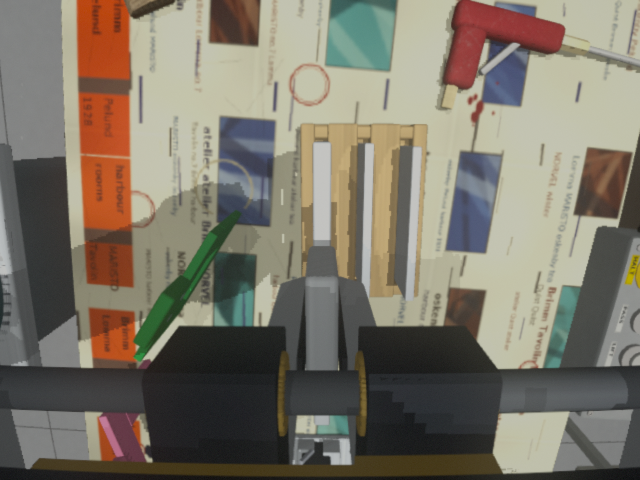

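View pics/s3.png

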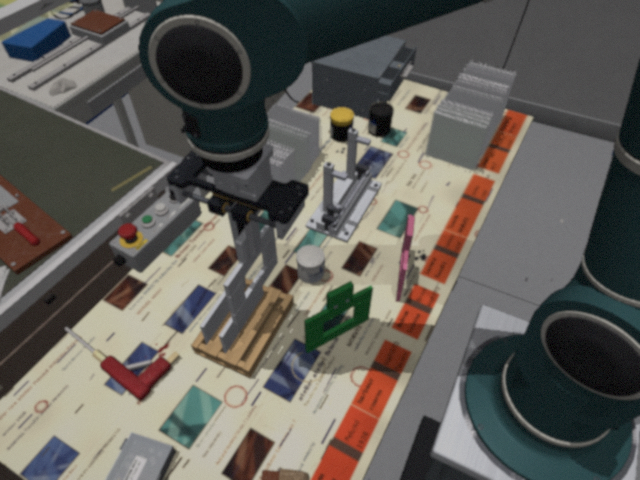

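The template is held and hangs straight, and the spares and jar have not moved. Now I'll carry it to the pre-entry pose in front of the frame, tilted 30°.

```bash
cat >> h.py <<'E'
def tcp(x0,z0,deg,y=-289,xs=511.):
    th=np.radians(deg); return [xs+x0-121.5*np.sin(th), y, 10+z0+121.5*np.cos(th)]
def P0(bot,xs=511.):
    s=bot.state();d=Ro.from_rotvec(s['ee_rot']).apply([1,0,0]);p=np.array(s['ee_pos'])+121.5*d
    print("P0",(p-[xs,-284.2,10]).round(1),"tilt",np.degrees(np.arctan2(d[0],-d[2])).round(2),"F",s['contact_force'].round(1),"M",s['moment'].round(2),"open",round(s['opening'],3),"t",round(s['clock'],2))
E
python3 - <<'E'
from h import *
from bench import bot
P0(bot); goal(bot,tcp(-64.5,132.6,30),tool(0,np.radians(30)))
E
```

```text
P0 [ -7.7 386.5 139.6] tilt -0.15 F [-0.6  0.7 -2.7] M [-0.03 -0.07  0.02] open 0.127 t 5.35
linear [23.3, -387.2, -130.2] turn [0.031, -0.5262, -0.0091] rows>= 9.8
```

```bash
python3 -m inch '{"linear":[[0,-35,-15],[0,-60,-35],[0,-80,-60],[0,-100,-85],[0,-120,-110],[0,-150,-130],[5,-185,-130],[10,-220,-130],[15,-255,-130],[20,-290,-130],[23,-325,-130],[23,-355,-130],[23,-375,-130],[23,-387,-130],[23,-387,-130],[23,-387,-130],[23,-387,-130]],"turn":[[0,-0.07,0],[0,-0.16,0],[0,-0.25,0],[0.01,-0.35,0],[0.02,-0.45,0],[0.031,-0.526,-0.009],[0.031,-0.526,-0.009],[0.031,-0.526,-0.009],[0.031,-0.526,-0.009],[0.031,-0.526,-0.009],[0.031,-0.526,-0.009],[0.031,-0.526,-0.009],[0.031,-0.526,-0.009],[0.031,-0.526,-0.009],[0.031,-0.526,-0.009],[0.031,-0.526,-0.009],[0.031,-0.526,-0.009]]}'
python3 - <<'E'
from h import *
from bench import bot
cv2.imwrite("pics/s4.png",bot.grab_frame("scene"));cv2.imwrite("pics/t4.png",bot.grab_frame("top"));cv2.imwrite("pics/w4.png",bot.grab_frame("wrist"))
P0(bot); goal(bot,tcp(0.5-.5*25,20+.866*25,30),tool(0,np.radians(30)))
E
```

```text
clock: 6.77
ee_pos: [386.1, -287.5, 247.5]
ee_rot: [0.001, 1.048, 0.002]
contact_force: [0.9, -0.2, -1.9]
opening: 0.124
P0 [-63.8  -3.4 133. ] tilt 30.02 F [ 0.1  0.2 -1.7] M [-0.08  0.65  0.02] open 0.129 t 6.92
linear [105.0, -1.4, -0.8] turn [0.0006, 0.0003, -0.0011] rows>= 2.5
```

View pics/s4.png

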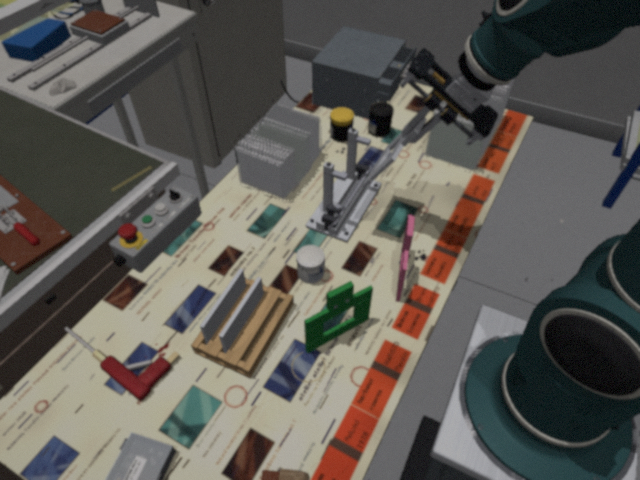

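View pics/w4.png

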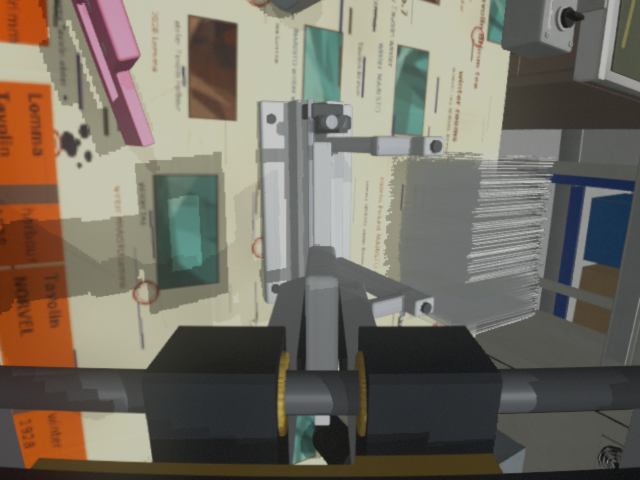

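The scene view shows the template leaning towards the robot in front of the frame at about (395,155). The keepers are at (385,145) and (390,305) in the wrist view and are clear of it. Next I'll slide in along the plate axis.

```bash
python3 -m inch '{"linear":[[25,0,0],[50,0,0],[75,0,0],[95,0,0],[105,0,0],[105,0,0],[105,0,0]],"turn":[[0,0,0],[0,0,0],[0,0,0],[0,0,0],[0,0,0],[0,0,0],[0,0,0]]}'
python3 - <<'E'
from h import *
from bench import bot
P0(bot)
c=bot.camera_params("scene");im=bot.grab_frame("scene");cv2.imwrite("pics/s5.png",cv2.resize(im[100:250,290:450],None,fx=4,fy=4,interpolation=cv2.INTER_CUBIC))
im=bot.grab_frame("top");cv2.imwrite("pics/t5.png",cv2.resize(im[170:270,355:485],None,fx=5,fy=5,interpolation=cv2.INTER_CUBIC))
goal(bot,tcp(0.5,20,30),tool(0,np.radians(30)))
E
```

```text
clock: 7.5
ee_pos: [438.7, -288.2, 157.3]
ee_rot: [0.0, 1.048, 0.001]
contact_force: [-0.3, -0.4, -1.4]
opening: 0.127
P0 [-11.6  -3.8  42. ] tilt 29.97 F [-0.3 -0.4 -1.4] M [-0.07  0.63 -0.04] open 0.127 t 7.5
linear [25.9, -0.3, -1.2] turn [-0.0001, 0.0012, 0.0001] rows>= 0.6
```

View pics/s5.png

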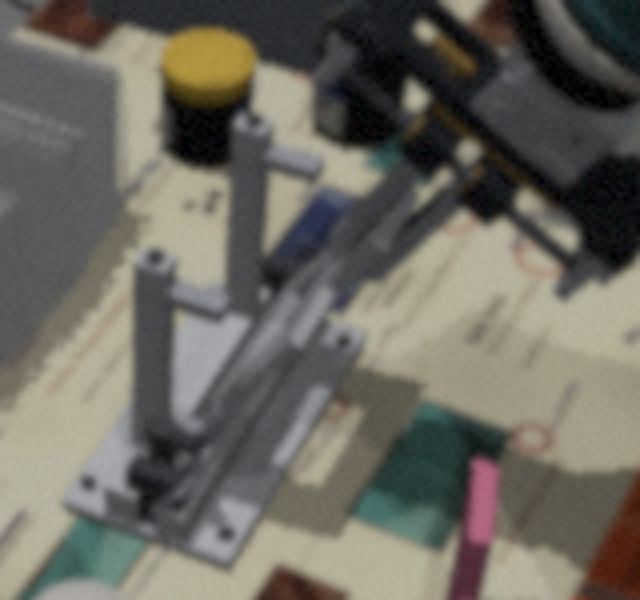

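View pics/t5.png

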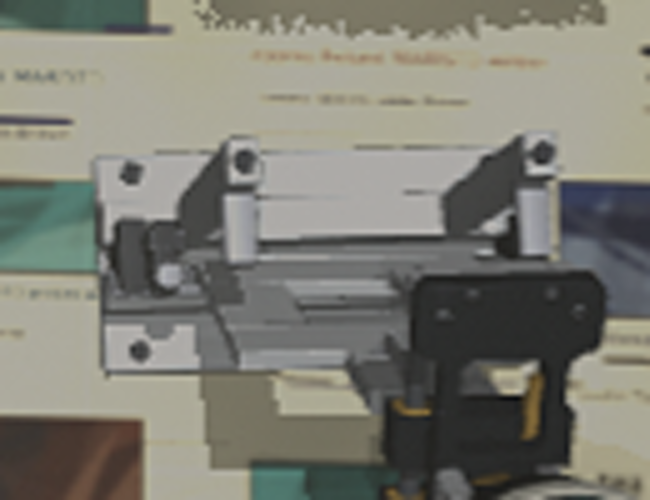

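```bash
python3 -m inch '{"linear":[[6,0,0],[12,0,0],[18,0,0],[18,0,0],[18,0,0]],"turn":[[0,0,0],[0,0,0],[0,0,0],[0,0,0],[0,0,0]]}'
python3 - <<'E'
from h import *
from bench import bot
P0(bot)
goal(bot,tcp(0.5,20,30),tool(0,np.radians(30)))
E
```

```text
clock: 8.02
ee_pos: [447.8, -288.4, 141.3]
ee_rot: [0.001, 1.048, 0.001]
contact_force: [0.6, -0.9, -1.4]
opening: 0.124
P0 [-2.5 -4.1 26. ] tilt 29.97 F [ 0.6 -0.9 -1.4] M [-0.1   0.67  0.03] open 0.124 t 8.02
linear [6.7, -0.6, -0.5] turn [-0.0003, -0.0006, -0.0008] rows>= 0.2
```

```bash
python3 -m inch '{"linear":[[2,0,0],[4,0,0],[6,0,0],[7,0,0],[7,0,0],[7,0,0]],"turn":[[0,0,0],[0,0,0],[0,0,0],[0,0,0],[0,0,0],[0,0,0]]}'
python3 - <<'E'
from h import *
from bench import bot
P0(bot)
E
```

```text
clock: 8.52
ee_pos: [451.3, -288.5, 135.6]
ee_rot: [0.0, 1.047, 0.0]
contact_force: [-0.1, 0.5, -2.3]
opening: 0.126
P0 [ 1.1 -4.3 20.4] tilt 30.0 F [-0.1  0.5 -2.3] M [-0.01  0.87  0.05] open 0.126 t 8.52
```

```bash
python3 -m inch '{"linear":[[1,0,0],[1.9,0,1.2],[1.9,0,1.2],[1.9,0,1.2]],"turn":[[0,0,0],[0,0,0],[0,0,0],[0,0,0]]}'
python3 - <<'E'
from h import *
from bench import bot
P0(bot)
E
python3 -m inch '{"linear":[[0.5,0,0.9],[1,0,1.7],[1,0,1.7]],"turn":[[0,0,0],[0,0,0],[0,0,0]]}'
python3 - <<'E'
from h import *
from bench import bot
P0(bot)
E
```

```text
clock: 8.85
ee_pos: [452.1, -288.7, 134.1]
ee_rot: [0.001, 1.048, -0.0]
contact_force: [-12.7, -1.0, 3.7]
opening: 0.124
P0 [ 1.8 -4.5 18.8] tilt 29.93 F [-12.7  -1.    3.7] M [0.04 3.62 0.18] open 0.124 t 8.85
clock: 9.1
ee_pos: [453.3, -289.0, 133.7]
ee_rot: [0.001, 1.049, -0.001]
contact_force: [-23.0, 0.4, 10.7]
opening: 0.126
P0 [ 2.8 -4.8 18.4] tilt 29.87 F [-23.    0.4  10.7] M [0.15 5.74 0.23] open 0.126 t 9.1
```

The rear wall was felt at P0 x ≈ 1.2, which puts the slot centre at x ≈ 510.5. I'll back off before swinging.

```bash
python3 -m inch '{"linear":[[-1.2,0,-2],[-2.2,0,-3.8],[-2.2,0,-3.8],[-2.2,0,-3.8]],"turn":[[0,0,0],[0,0,0],[0,0,0],[0,0,0]]}'
python3 - <<'E'
from h import *
from bench import bot
P0(bot,510.5)
for x,z,d in((.9,19,30),(.7,18.7,24),(.5,18.2,18),(.4,17.8,12),(.2,17.4,6),(0,17,0)): goal(bot,tcp(x,z,d,-289,510.5),tool(0,np.radians(d)))
E
```

```text
clock: 9.43
ee_pos: [451.3, -288.6, 134.9]
ee_rot: [0.0, 1.046, 0.0]
contact_force: [-0.6, -1.1, -1.5]
opening: 0.124
P0 [ 1.6 -4.4 19.7] tilt 30.04 F [-0.6 -1.1 -1.5] M [-0.13  0.87 -0.01] open 0.124 t 9.43
linear [0.3, -0.4, -0.9] turn [0.0001, 0.0007, -0.0002] rows>= 0.0
linear [1.1, -0.4, 11.5] turn [0.0001, 0.1054, -0.0002] rows>= 0.8
linear [3.4, -0.4, 23.6] turn [0.0001, 0.2102, -0.0002] rows>= 1.7
linear [7.0, -0.4, 35.6] turn [0.0001, 0.3149, -0.0002] rows>= 2.5
linear [11.8, -0.4, 47.1] turn [0.0001, 0.4196, -0.0002] rows>= 3.4
linear [17.9, -0.4, 58.1] turn [0.0001, 0.5243, -0.0002] rows>= 4.2
```

Swing to 12° slowly first, then check the force.

```bash
python3 -m inch '{"linear":[[0.6,0,5.5],[1.1,0,11.5],[2.1,0,17.5],[3.4,0,23.6],[5.1,0,29.6],[7,0,35.6],[7,0,35.6],[7,0,35.6]],"turn":[[0,0.053,0],[0,0.105,0],[0,0.158,0],[0,0.21,0],[0,0.263,0],[0,0.315,0],[0,0.315,0],[0,0.315,0]]}'
python3 - <<'E'
from h import *
from bench import bot
P0(bot,510.5)
for x,z,d in((.4,17.8,12),(.2,17.4,6),(0,17,0)): goal(bot,tcp(x,z,d,-289,510.5),tool(0,np.radians(d)))
E
```

```text
clock: 10.1
ee_pos: [485.8, -288.2, 146.1]
ee_rot: [-0.001, 1.362, 0.001]
contact_force: [-0.6, 0.6, -1.2]
opening: 0.124
P0 [ 0.6 -3.9 17.3] tilt 11.98 F [-0.6  0.6 -1.2] M [-0.1   0.23 -0.01] open 0.124 t 10.1
linear [-0.6, -0.8, -0.1] turn [0.0016, -0.0004, -0.0005] rows>= 0.0
linear [0.4, -0.8, 12.3] turn [0.0016, 0.1043, -0.0004] rows>= 0.8
linear [2.8, -0.9, 24.6] turn [0.0016, 0.2091, -0.0003] rows>= 1.7
```

```bash
python3 -m inch '{"linear":[[0.1,0,6],[0.4,0,12.3],[1.4,0,18.5],[2.8,0,24.6],[2.8,0,24.6],[2.8,0,24.6]],"turn":[[0,0.052,0],[0,0.104,0],[0,0.157,0],[0,0.209,0],[0,0.209,0],[0,0.209,0]]}'
python3 - <<'E'
from h import *
from bench import bot
P0(bot,510.5)
goal(bot,tcp(0,8,0,-289,510.5),tool(0,0))
im=bot.grab_frame("scene");cv2.imwrite("pics/s6.png",cv2.resize(im[100:250,290:450],None,fx=4,fy=4,interpolation=cv2.INTER_CUBIC))
E
```

```text
clock: 10.6
ee_pos: [510.0, -288.4, 148.1]
ee_rot: [0.0, 1.57, 0.001]
contact_force: [-1.1, 0.3, -1.1]
opening: 0.125
P0 [-0.3 -4.1 16.6] tilt 0.07 F [-1.1  0.3 -1.1] M [-0.04 -0.12 -0.05] open 0.125 t 10.6
linear [8.6, -0.6, 0.5] turn [0.0006, 0.0012, -0.001] rows>= 0.2
```

View pics/s6.png

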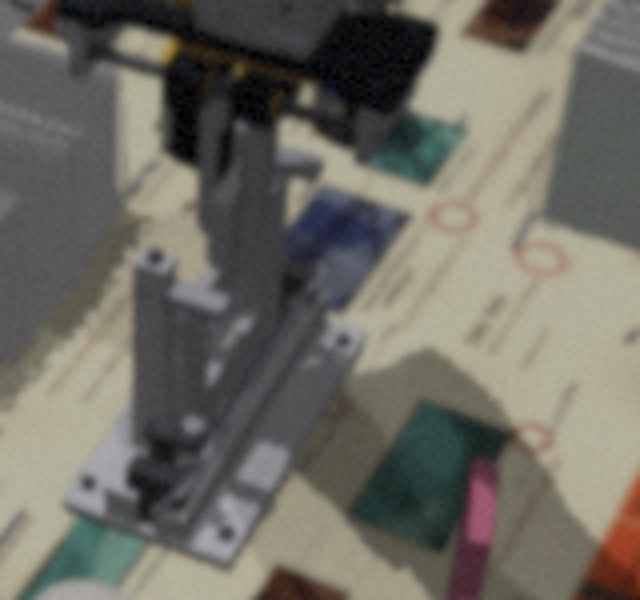

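Upright, under the keepers, with no contact force. I'll lower it with force checks.

```bash
python3 -m inch '{"linear":[[2,0,0.5],[4,0,0.5],[6,0,0.5],[8,0,0.5],[10,0,0.5],[10,0,0.5],[10,0,0.5]],"turn":[[0,0,0],[0,0,0],[0,0,0],[0,0,0],[0,0,0],[0,0,0],[0,0,0]]}'
python3 - <<'E'
from h import *
from bench import bot
P0(bot,510.5)
E
```

```text
clock: 11.23
ee_pos: [510.4, -288.5, 138.6]
ee_rot: [0.0, 1.571, 0.0]
contact_force: [0.2, -0.4, -1.3]
opening: 0.121
P0 [-0.1 -4.2  7.1] tilt -0.02 F [ 0.2 -0.4 -1.3] M [-0.05 -0.06  0.04] open 0.121 t 11.23
```

```bash
python3 -m inch '{"linear":[[1.5,0,0],[3,0,0],[4.5,0,0],[6,0,0],[6,0,0],[6,0,0]],"turn":[[0,0,0],[0,0,0],[0,0,0],[0,0,0],[0,0,0],[0,0,0]]}'
python3 - <<'E'
from h import *
from bench import bot
P0(bot,510.5)
E
python3 -m inch '{"linear":[[1,0,0],[2,0,0],[2,0,0]],"turn":[[0,0,0],[0,0,0],[0,0,0]]}'
python3 - <<'E'
from h import *
from bench import bot
P0(bot,510.5)
E
```

```text
clock: 11.73
ee_pos: [510.4, -288.5, 132.6]
ee_rot: [0.0, 1.571, 0.0]
contact_force: [0.2, -0.3, -1.8]
opening: 0.124
P0 [-0.2 -4.2  1.1] tilt -0.02 F [ 0.2 -0.3 -1.8] M [-0.02 -0.14 -0.01] open 0.124 t 11.73
clock: 11.98
ee_pos: [510.7, -288.7, 131.5]
ee_rot: [0.0, 1.57, 0.0]
contact_force: [-3.5, 2.7, 10.0]
opening: 0.123
P0 [ 0.2 -4.4 -0. ] tilt 0.02 F [-3.5  2.7 10. ] M [0.59 0.93 0.01] open 0.123 t 11.98
```

Floor contact at z=0 (10 N). I'll ease the downward push, then slide left.

```bash
python3 -m inch '{"linear":[[-0.9,0,0],[-0.9,1,0],[-0.9,2,0],[-0.9,3,0],[-0.9,4,0],[-0.9,4,0],[-0.9,4,0]],"turn":[[0,0,0],[0,0,0],[0,0,0],[0,0,0],[0,0,0],[0,0,0],[0,0,0]]}'
python3 - <<'E'
from h import *
from bench import bot
P0(bot,510.5)
c=bot.camera_params("top");im=bot.grab_frame("top");cv2.imwrite("pics/t7.png",cv2.resize(im[185:255,365:475],None,fx=7,fy=7,interpolation=cv2.INTER_CUBIC))
E
```

```text
clock: 12.57
ee_pos: [510.4, -284.4, 131.6]
ee_rot: [0.0, 1.571, 0.001]
contact_force: [0.3, -0.1, -2.0]
opening: 0.125
P0 [-0.1 -0.1  0.1] tilt -0.02 F [ 0.3 -0.1 -2. ] M [-0.06 -0.12  0.05] open 0.125 t 12.57
```

View pics/t7.png

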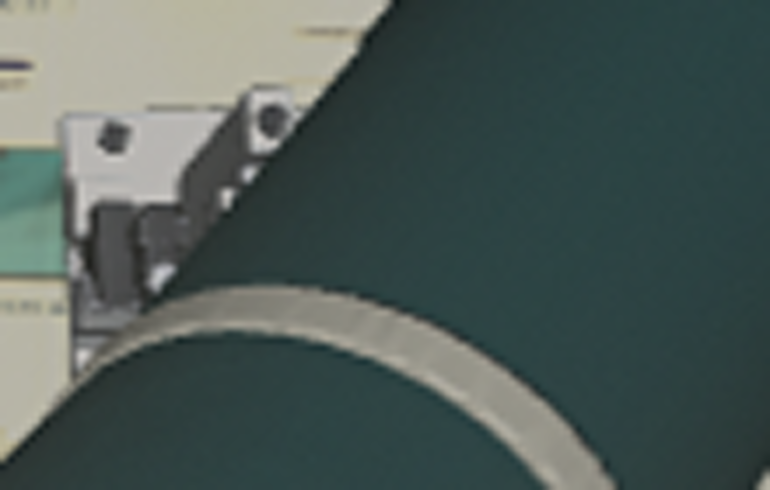

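The arm hides the frame from the top camera, so I'll slide by feel.

```bash
python3 -m inch '{"linear":[[0,0.7,0],[0,1.4,0],[0,2,0],[0,2,0]],"turn":[[0,0,0],[0,0,0],[0,0,0],[0,0,0]]}'
```

```text
clock: 12.95
ee_pos: [510.5, -282.4, 131.6]
ee_rot: [0.0, 1.571, 0.001]
contact_force: [0.2, -0.6, -1.0]
opening: 0.125
```

```bash
python3 -m inch '{"linear":[[0,0.5,0],[0,1,0],[0,1,0]],"turn":[[0,0,0],[0,0,0],[0,0,0]]}'
```

```text
clock: 13.2
ee_pos: [510.5, -281.4, 131.6]
ee_rot: [0.0, 1.571, 0.0]
contact_force: [-0.7, -0.3, -2.1]
opening: 0.125
```

```bash
python3 -m inch '{"linear":[[0,0.5,0],[0,1,0],[0,1,0]],"turn":[[0,0,0],[0,0,0],[0,0,0]]}'
```

```text
clock: 13.45
ee_pos: [510.4, -280.8, 131.7]
ee_rot: [-0.0, 1.571, -0.0]
contact_force: [0.1, -1.9, -1.5]
opening: 0.124
```

```bash
python3 -m inch '{"linear":[[0,0.5,0],[0,0.5,0],[0,0.5,0]],"turn":[[0,0,0],[0,0,0],[0,0,0]]}'
```

```text
clock: 13.7
ee_pos: [510.4, -280.7, 131.8]
ee_rot: [-0.0, 1.571, -0.001]
contact_force: [-0.1, -5.2, -2.3]
opening: 0.127
```

About 5 N of contact, and the TCP has stopped advancing: this is the stop. I'll set it down on the floor, then release gently.

```bash
python3 -m inch '{"linear":[[0.6,0,0],[0.9,0,0],[0.9,-0.2,0],[0.9,-0.2,0]],"turn":[[0,0,0],[0,0,0],[0,0,0],[0,0,0]]}'
```

```text
clock: 14.03
ee_pos: [510.6, -281.0, 131.5]
ee_rot: [0.0, 1.57, -0.001]
contact_force: [-3.6, -3.9, 8.6]
opening: 0.125
```

```bash
python3 -m inch '{"linear":[[0,0,0],[0,0,0],[0,0,0],[0,0,0],[0,0,0],[0,0,0]],"turn":[[0,0,0],[0,0,0],[0,0,0],[0,0,0],[0,0,0],[0,0,0]]}' 35 10
python3 - <<'E'
from h import *
from bench import bot
P0(bot,510.5)
c=bot.camera_params("wrist");cv2.imwrite("pics/w8.png",bot.grab_frame("wrist"))
im=bot.grab_frame("scene");cv2.imwrite("pics/s8.png",cv2.resize(im[100:250,290:450],None,fx=4,fy=4,interpolation=cv2.INTER_CUBIC))
E
```

```text
clock: 14.53
ee_pos: [510.5, -280.1, 130.7]
ee_rot: [0.0, 1.571, 0.001]
contact_force: [-0.8, -0.7, -0.4]
opening: 0.354
P0 [-0.1  4.1 -0.8] tilt -0.02 F [-0.8 -0.7 -0.4] M [-0.05 -0.08  0.04] open 0.354 t 14.53
```

View pics/w8.png

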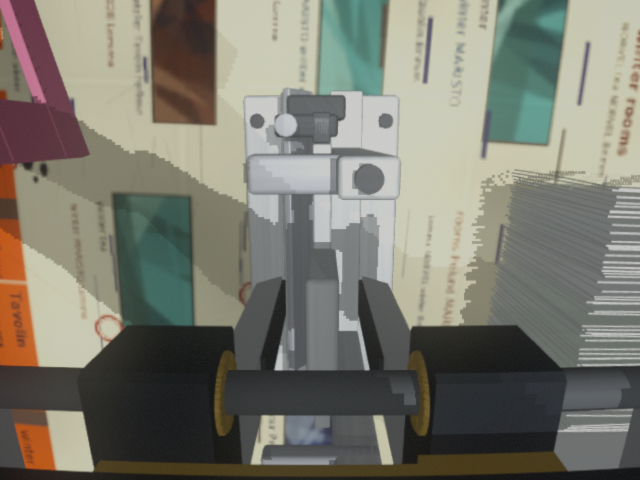

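View pics/s8.png

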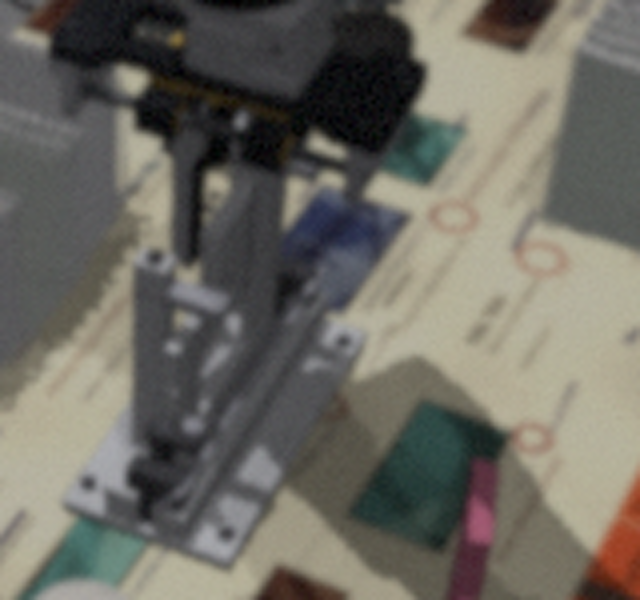

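Released. The template stands free between the open fingers. I'll retreat straight up and look.

```bash
python3 -m inch '{"linear":[[-10,0,0],[-25,0,0],[-50,0,0],[-80,0,0],[-110,0,0],[-140,0,0],[-140,0,0],[-140,0,0]],"turn":[[0,0,0],[0,0,0],[0,0,0],[0,0,0],[0,0,0],[0,0,0],[0,0,0],[0,0,0]]}'
python3 -m inch '{"linear":[[-10,-35,0],[-20,-70,0],[-20,-70,0],[-20,-70,0]],"turn":[[0,0,0],[0,0,0],[0,0,0],[0,0,0]]}'
python3 - <<'E'
from h import *
from bench import bot
import pickle
c=bot.camera_params("wrist");im=bot.grab_frame("wrist");pickle.dump(c,open("w9.pkl","wb"));cv2.imwrite("pics/w9f.png",im)
cv2.imwrite("pics/w9.png",cv2.resize(im[20:270,230:430],None,fx=2.4,fy=2.4,interpolation=cv2.INTER_CUBIC))
im=bot.grab_frame("scene");cv2.imwrite("pics/s9.png",im)
E
```

```text
clock: 15.3
ee_pos: [511.0, -280.6, 272.7]
ee_rot: [-0.0, 1.568, -0.0]
contact_force: [-0.3, -0.8, -1.5]
opening: 0.354
clock: 15.63
ee_pos: [509.5, -352.1, 290.1]
ee_rot: [0.002, 1.572, -0.002]
contact_force: [0.2, 0.3, -1.9]
opening: 0.351
```

View pics/w9.png

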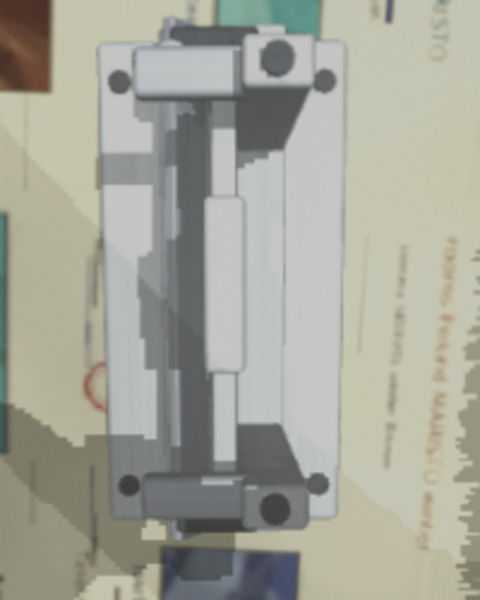

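View pics/s9.png

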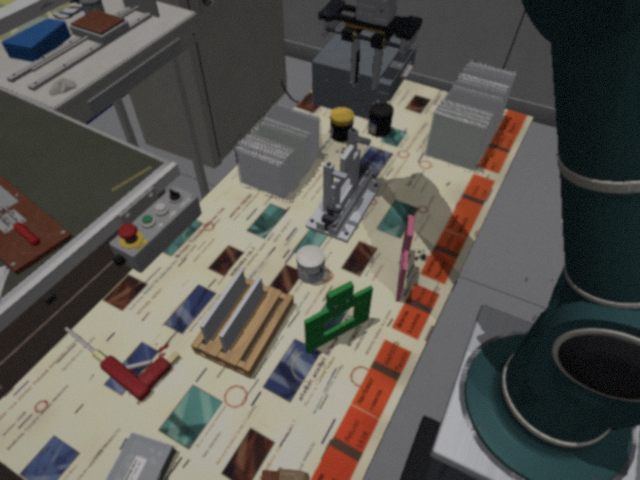

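The tab is upright between the keepers, and the rack, spares and jar are unchanged. I'll move the arm aside and check the stop end from the top camera.

```bash
python3 -m inch '{"linear":[[0,-40,0],[0,-80,0],[0,-120,0],[0,-160,0],[0,-190,0],[0,-190,0],[0,-190,0]],"turn":[[0,0,0],[0,0,0],[0,0,0],[0,0,0],[0,0,0],[0,0,0],[0,0,0]]}'
python3 - <<'E'
from h import *
from bench import bot
import pickle
c=pickle.load(open("w9.pkl","rb"))
a=lambda p:(np.array(p,float)+.5)/2.4-.5+[230,20]
print("tab",plane(a([[205,198],[245,198],[205,370],[245,370]]),165,c).round(1).tolist())
T=bot.camera_params("top");im=bot.grab_frame("top");cv2.imwrite("pics/t9f.png",im)
cv2.imwrite("pics/t9.png",cv2.resize(im[185:255,365:475],None,fx=7,fy=7,interpolation=cv2.INTER_CUBIC))
S=bot.camera_params("scene");cv2.imwrite("pics/s10.png",cv2.resize(bot.grab_frame("scene")[120:250,290:400],None,fx=4.6,fy=4.6,interpolation=cv2.INTER_CUBIC))
E
```

```text
clock: 16.32
ee_pos: [510.0, -540.6, 289.1]
ee_rot: [0.002, 1.573, 0.0]
contact_force: [0.5, 0.5, 1.3]
opening: 0.349
tab [[505.2, -258.1, 165.0], [516.4, -258.1, 165.0], [504.9, -306.3, 165.0], [516.5, -306.3, 165.0]]
```

View pics/t9.png

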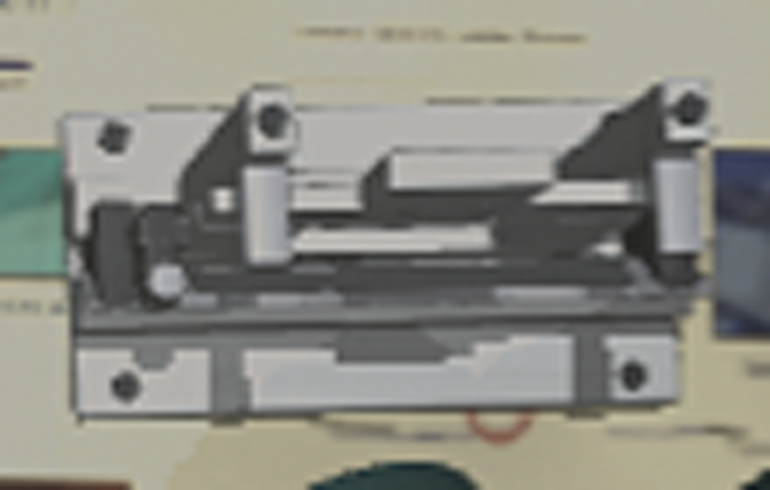

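View pics/s10.png

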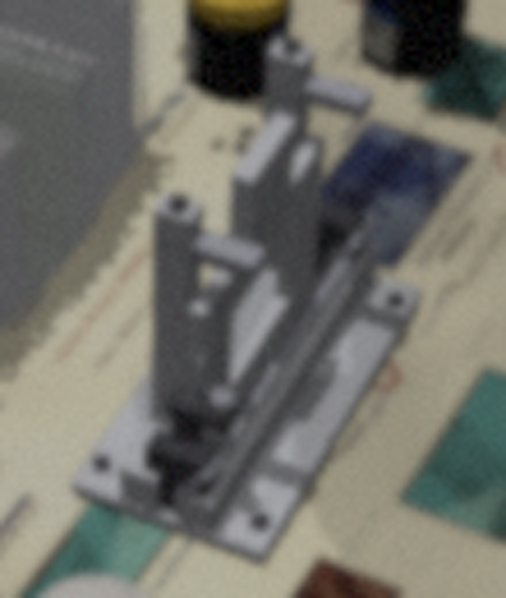

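```bash
python3 - <<'E'
from h import *
from bench import bot
T=bot.camera_params("top")
f=lambda p:(np.array(p,float)+.5)/7-.5+[365,185]
print("stop top right z72",plane(f([[180,210],[186,215],[183,240]]),72,T).round(1).tolist())
im=cv2.imread("pics/t9f.png");im2=cv2.imread("pics/top0.png")
o=np.hstack([cv2.resize(i[205:235,370:412],None,fx=9,fy=9,interpolation=cv2.INTER_NEAREST) for i in (im2,im)])
cv2.imwrite("pics/t9z.png",o)
# predicted: template left edge corners, top z=120 and seated z=30, left edge y=-212.2, in zoom coordinates
for X in([[506.5,-212.2,120],[514.5,-212.2,120],[506.5,-212.2,72],[514.5,-212.2,72],[506.5,-212.2,30]]): print(X,((proj(X,T)[0]-[370,205]+.5)*9+[378,0]).round(0))
E
```

```text
stop top right z72 [[517.1, -208.7, 72.0], [515.4, -210.5, 72.0], [507.3, -209.2, 72.0]]
[506.5, -212.2, 120] [612.  98.]
[514.5, -212.2, 120] [611.  65.]
[506.5, -212.2, 72] [581. 132.]
[514.5, -212.2, 72] [580. 100.]
[506.5, -212.2, 30] [556. 160.]
```

View pics/t9z.png

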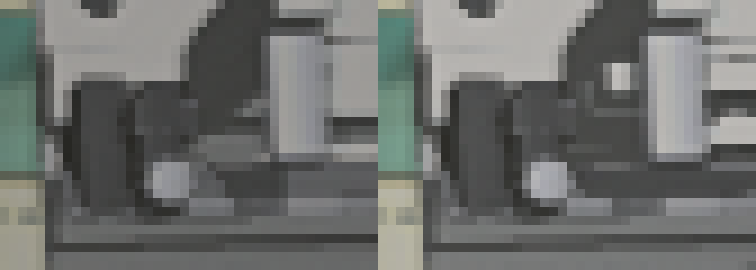

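```bash
python3 - <<'E'
from bench import bot
print(bot.state()['clock'],bot.job_done())
E
```

```text
the job is handed in; nothing more can be done
16.4167 None
```

The register template is standing upright and fully down in the checking frame's slot, against the stop block. I handed the job in at 16.4 s.

**What I did:** I took the aluminium windowed template from the rack's front slot and brought it to the frame leaning 30° towards the front. I felt the slot's rear wall with its lower edge, swung it upright under the keepers and lowered it until it touched the floor (about 10 N). I then slid it left until it met the stop at about 5 N, well under the 30 N limit, and released it.

**Last checks:**
- **Position across the slot:** the wrist view puts the tab at x ≈ 510.8, against a slot middle of about 510.5.
- **Position along the slot:** the wrist view puts the tab at y ≈ -282.2. I expected about -282 from where I felt the stop, so it did not shift on release.
- **Stop gap:** the pictures disagree slightly, giving a gap of 0.6 to 1.7 mm from the stop. That is inside the camera error of about 2 mm and the 3 mm allowed. The felt force is the better evidence of contact, because the stop is too coarse in the top view to confirm it by eye.
- **Everything else:** the spare plates and the jar looked unmoved in the scene view, and the robot is clear of everything.

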